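Lay out a gearbox kit on its shadow pads

TASK

Lay out the parts for a gearbox on their marked pads: put the large gear, the small gear, the flange and the hexagon nut each on the round pad that shows its own dark outline, centred and lying flat; the gears and the flange stay hub up. Leave the caliper and the side cutters where they are.

Things in the scene. Friction and masses are not known exactly. Their poses are not given: they have to be found in the camera images.
- large_gear: large grey steel spur gear lying flat, hub up: toothed rim 56 mm in diameter and 14 mm high, with a hub 28 mm in diameter rising to 21 mm. 0.10 to 0.20 kg. Origin: centre of its underside, z up along its axis. Gripped across the toothed rim. Its turn about its axis does not matter. All parts and pads stand in two rows running left to right: each has most room in front and behind
- small_gear: small grey spur gear lying flat, hub up: toothed rim 44 mm in diameter and 10 mm high, with a hub 22 mm in diameter rising to 17 mm. 0.05 to 0.10 kg. Origin: centre of its underside, z up along its axis. Gripped across the toothed rim. Its turn about its axis does not matter
- flange: grey turned flange lying flat, hub up: disc 70 mm in diameter and 14 mm high with four bolt holes, and a hub 36 mm in diameter rising to 31 mm, by which to grip it. 0.15 to 0.31 kg. Origin: centre of its underside, z up along its axis. Its turn about its axis does not matter
- nut: big bright steel hexagon nut lying flat: 46 mm across flats, 53 mm across corners, 24 mm high, with a plain 26 mm hole through it. 0.14 to 0.28 kg. Origin: centre of its underside, z up along its axis, x square to one of its flats (and so every 60 degrees): grip it across two opposite flats. Its turn about its axis does not matter
- pad_large_gear: fixed pale aluminium round pad, 66 mm in diameter, top at 3 mm, with the dark toothed outline of the large gear (56 mm across the teeth) at its centre. Origin: pad centre, on the worktop
- pad_small_gear: fixed pale aluminium round pad, 54 mm in diameter, top at 3 mm, with the dark toothed outline of the small gear (44 mm across the teeth) at its centre. Origin: pad centre, on the worktop
- pad_flange: fixed pale aluminium round pad, 80 mm in diameter, top at 3 mm, with the dark plain round outline of the flange (70 mm) and its four bolt holes. Origin: pad centre, on the worktop
- pad_nut: fixed pale aluminium round pad, 64 mm in diameter, top at 3 mm, with the dark hexagon outline of the nut (46 mm across flats) at its centre. Origin: pad centre, on the worktop
- caliper: bystander: grey digital caliper lying on a blue mat, 230 x 69 x 11 mm. Origin: centre of its underside, x along its beam
- side_cutters: bystander: side cutters with blue handles lying on the worktop, 143 x 61 x 14 mm. Origin: centre of its underside, x lengthwise
Not all that is in view belongs to the job. What is shaped like the pad_nut but pink is not meant.

How it is judged:
At the end, for the whole second after the job is handed in: The large gear, the small gear, the flange and the nut each lie flat, gears and flange hub up, on their own pad, centred within 10 mm; all are released and at rest (horizontal distance between large_gear and pad_large_gear below 0.01 m and angle between each of large_gear, small_gear, flange, nut's own z axis and vertical below 0.1 rad and height (world z) of large_gear between 0.001 and 0.007 m and linear speed of each of large_gear, small_gear, flange, nut below 0.02 m/s and horizontal distance between small_gear and pad_small_gear below 0.01 m and height (world z) of small_gear between 0.001 and 0.007 m and horizontal distance between flange and pad_flange below 0.01 m and height (world z) of flange between 0.001 and 0.007 m and horizontal distance between nut and pad_nut below 0.01 m and height (world z) of nut between 0.001 and 0.007 m); the robot touches nothing.
It fails at once if the caliper or the side cutters are moved more than 20 mm (distance of any of caliper, side_cutters from where it was at the start of the episode above 0.02 m).
It also fails if it takes over 80 s, if anything falls off the work surface, if the arm or the gripper's body presses on something with over 40 N, if the wrist force passes 120 N, or if a joint passes its speed limit or range.

ROBOT

A 7-joint arm with a two-finger parallel gripper is mounted at the origin on a cart in front of the work surface, level with it; the furniture and walls round the work are solid. World frame = base frame: x ahead of the robot, y to its left, z up, the work surface at z = 0. Lengths are in m, angles in rad, forces in N, time in s.
With the tool pointing down it reaches from about 0.425 to 1.025 m from the base axis. Payload 9.4 kg.
Tool frame: the origin (TCP) lies midway between the tips of the shut fingers; the grasp point (between the pads) lies 19 mm behind it; z points along the fingers, y is the line along which they close (so a half turn about z gives the same grasp; the last joint's range is limited). The gripper opens to 93 mm and grips with 3 to 60 N. Pads are 15 mm wide; open, the fingers measure 128 mm over their backs; the gripper's body (75 mm by 188 mm) begins 65 mm behind the grasp point.
Start: joints at [-1.207, 0.599, -0.003, 1.599, 0.002, 0.943, -0.08], TCP at [0.309, 0.656, 0.219] pointing down, gripper open.
Joint ranges: [-2.57, 2.57], [-0.35, 1.97], [-1.29, 1.29], [0.11, 2.56], [-1.05, 4.19], [0.11, 1.86], [-2.63, 2.63]. Speed limits (rad/s): [2.22, 2.22, 3.01, 3.01, 3.14, 3.14, 3.14].

INTERFACE

Orientations are given as a unit quaternion [w, x, y, z].
In Python, from plant import bot gives the robot as it stands. The module is installed in compiled form; this text tells all that it offers.
- The arm moves only by the tool carry_out, never from a script. Its argument "rows" is a list of rows, each a list of 3 entries, a list of its own where there are three numbers: the shift along the world's x, y, z in mm, then the turn, a rotation vector about the world's x, y, z in rad, then the closure, from 0 (fully open) to 1 (shut). In form: [[[dx, dy, dz], [ax, ay, az], hand], ...]. A call has 1 to 12 rows; each row shifts and turns the commanded pose from where the row before left it; what a row does not reach is not made up. A row lasts 1/8 s, in which the tool goes at most 62.5 mm and 10.7 degrees, less where a joint would pass 70% of its speed; a pose out of reach is approached as far as the arm can. A call with a gripper value outside its range is refused whole. The fingers move at their own pace and stop on an object; "grip_force" is the grip in N (left out, the last holds). Time passes only in rows, so rows that do not move let the fingers close. It gives the time, the measured TCP pose, the force, the opening and the grip force at its end, in the units of the state.
- bot.observe(): the state, without advancing time (a new reading comes with each control period).
- bot.capture(name): name is "scene" or "top"; returns (picture, depth): 480x640x3 uint8, red, green, blue; 480x640 float32, m along the optical axis (not along the pixel's ray), 0 where there is no reading.
- bot.camera_params(name): a dict with "fx", "fy", "cx", "cy" (pixels), "R" (3x3) and "t" (3): a world point X has camera coordinates R X + t. Camera axes: x right, y down, z forward; pixel columns grow to the right and rows downward; lengths in m; the calibration is good to about 2 mm. A picture is of the moment at which its call begins. camera_params takes no time and is no camera call.
- bot.close_job(): hands the job in; it is judged then, once.
The state is a dict: "t": time; "joint_pos": joint angles; "qvel": joint speeds; "joint_efforts": joint torques, N m; "position": TCP position; "orientation": TCP orientation; "wrist_force": force on the tool from outside, world axes, zero at the start; "wrist_torque": the same for the moment, N m; "finger_gap": opening from 0.0 (shut) to 1.0 (fully open); "finger_force": force on a finger pad.
Only numpy, scipy, OpenCV 4.12 (cv2) and the standard library are available. Lean on these libraries where they do the work, as an engineer would, in place of code of your own. Each camera call takes 0.05 s, during which the arm holds its last target. There are 200 camera calls.

## Working session

There is one attempt and no reset: what is moved stays moved. The work goes in short steps, Python scripts to look and compute and a tool call to move; the robot and the scene stay as the last step left them, time stands still between calls to the robot, and variables do not carry over. Pictures are saved under pics/ and viewed, at most 14 in all, crops included, and the job is handed in when it is done.

Besides the shell and the picture viewer there is one more tool, called after "Emit:" as name([rows], argument=value, ...), one row to a line, values as JSON. carry_out: Moves the arm, as the interface text tells. Its arguments: {"type":"object","properties":{"rows":{"type":"array","items":{"type":"array"}},"grip_force":{"type":"number"}},"required":["rows"]}

```bash
mkdir -p pics; python3 - <<'E'
from plant import bot
import cv2,numpy as np
for n in("top","scene"):
    p,d=bot.capture(n); cv2.imwrite(f"pics/{n}0.png",p[...,::-1]); np.save(f"{n}0.npy",d)
    c=bot.camera_params(n); R=np.array(c["R"]);print(n,c,"campos",-R.T@np.array(c["t"]))
s=bot.observe();print(s["t"],s["position"],s["orientation"],s["finger_gap"])
E
```

```text
top {'fx': 614.0928320748864, 'fy': 614.0928320748864, 'cx': 314.15710245840165, 'cy': 249.6748342228972, 'R': array([[-0.00682624, -0.99986892,  0.01468163],
       [-0.99836037,  0.00598003, -0.05692817],
       [ 0.05683291, -0.01504616, -0.99827032]]), 't': array([0.31305673, 0.52408103, 1.02770055])} campos [0.46695152 0.32534462 1.05116175]
scene {'fx': 548.4832393859003, 'fy': 548.4832393859003, 'cx': 316.80652786657515, 'cy': 229.9712651862243, 'R': array([[-0.51947127, -0.85440932, -0.01158929],
       [-0.48432169,  0.30558183, -0.81978793],
       [ 0.70397592, -0.42024334, -0.57254994]]), 't': array([0.53458154, 0.18810117, 0.94579741])} campos [-0.29701738  0.79673621  0.70191474]
0.1 [0.30916846 0.65528654 0.21788695] [-8.78477666e-05  2.18604068e-01  9.75813396e-01 -6.86182898e-04] 0.9986108003369217
```

View pics/top0.png

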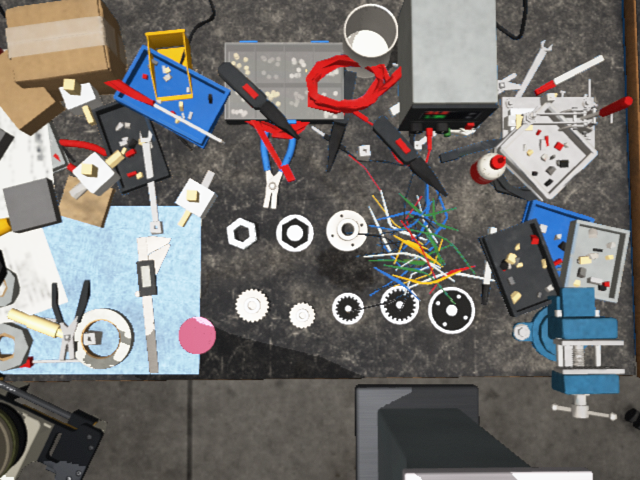

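View pics/scene0.png

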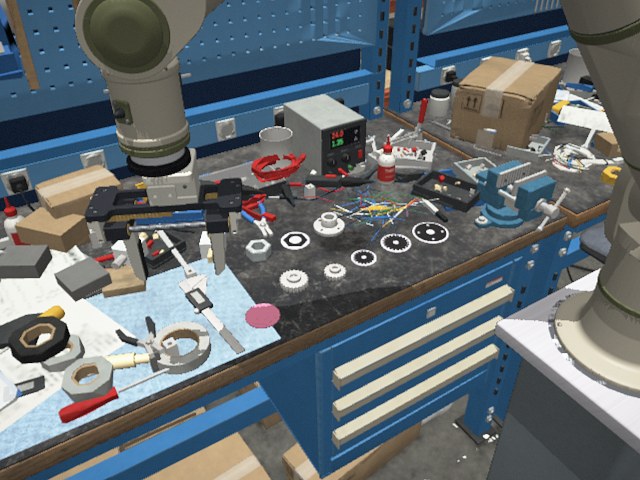

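The top view shows the nut at (241,233), its pad at (294,233), the flange at (347,230), the large gear at (252,305) and the small gear at (302,315). The pads for the small gear, large gear and flange are at (348,309), (399,304) and (451,310). I'll enlarge this area.

```bash
cat > h.py <<'E'
import numpy as np
from plant import bot
def world(n,u,v,z):
    c=bot.camera_params(n);R=np.array(c["R"]);t=np.array(c["t"]);o=-R.T@t
    r=R.T@np.array([(u-c["cx"])/c["fx"],(v-c["cy"])/c["fy"],1]);return o+r*(z-o[2])/r[2]
E
python3 - <<'E'
import cv2,numpy as np
from h import *
p=cv2.imread("pics/top0.png");d=np.load("top0.npy")
cv2.imwrite("pics/crop.png",cv2.resize(p[200:345,215:485],None,fx=2.9,fy=2.9,interpolation=cv2.INTER_CUBIC))
g=p.min(2); m=(g>115).astype(np.uint8)
# round/hex blobs: enclosing circle of outer contour
for nm,(u,v),z in[("nut",(241,233),.024),("pad_nut",(294,233),.003),("flange",(347,230),.014),("lg",(252,305),.014),("sg",(302,315),.010),("pad_sg",(348,309),.003),("pad_lg",(399,304),.003),("pad_fl",(451,310),.003)]:
    best=None
    for c in cv2.findContours(m,0,1)[0]:
        if cv2.contourArea(c)>150 and cv2.pointPolygonTest(c,(u,v),True)>-8:
            (x,y),r=cv2.minEnclosingCircle(c); M=cv2.moments(cv2.convexHull(c));cx,cy=M["m10"]/M["m00"],M["m01"]/M["m00"]
            h=cv2.convexHull(c)[:,0]; W=world("top",cx,cy,z)
            diam=2*r*np.linalg.norm(world("top",cx+1,cy,z)-W)
            cam=bot.camera_params("top");D=d[int(cy)-3:int(cy)+4,int(cx)-3:int(cx)+4];
            rr=np.array(cam["R"])[2]; zz=(rr[:2]@W[:2]+cam["t"][2]-np.median(D))/-rr[2]
            print(nm,(round(cx,1),round(cy,1)),(round(x,1),round(y,1)),W.round(4),"diam",round(diam*1000,1),"z~",round(float(zz),4))
            if nm=="nut": print(cv2.minAreaRect(c))
E
```

```text
nut (241.0, 233.1) (241.0, 233.0) [0.5539 0.4322 0.024 ] diam 54.0 z~ -0.0001
((241.0538787841797, 233.4307861328125), (31.380788803100586, 28.776058197021484), 82.87498474121094)
pad_nut (294.4, 232.7) (294.3, 232.8) [0.5559 0.3432 0.003 ] diam 65.7 z~ 0.0039
flange (346.5, 230.1) (346.5, 230.0) [0.5589 0.2546 0.014 ] diam 71.6 z~ 0.0002
lg (251.5, 305.3) (251.3, 305.1) [0.4331 0.4157 0.014 ] diam 57.5 z~ 0.0146
sg (301.7, 315.6) (302.0, 316.8) [0.4148 0.3314 0.01  ] diam 49.9 z~ 0.0112
pad_sg (347.6, 308.5) (347.7, 309.1) [0.426  0.2533 0.003 ] diam 58.3 z~ 0.0039
pad_fl (451.0, 309.9) (450.9, 310.0) [0.4223 0.0768 0.003 ] diam 82.3 z~ 0.0038
```

View pics/crop.png

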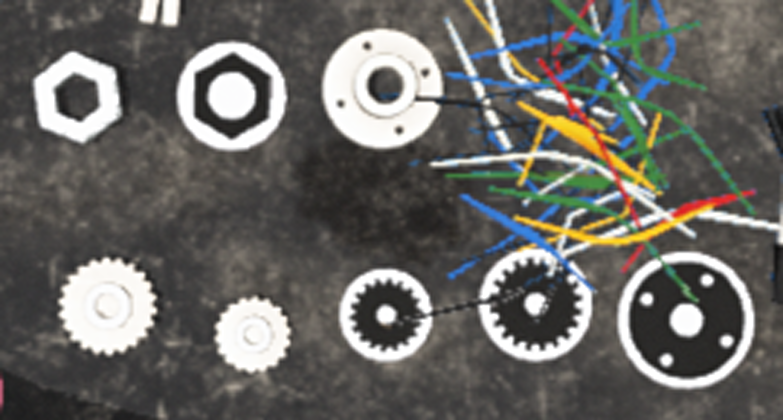

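The enlarged crop shows all eight items clearly. The centres agree with the fits once I correct the pads that have wire shadows: small pad ≈(348.2,308.6), large pad ≈(399.8,305.2), small gear ≈(302.2,315.5). The nut's flats face ±y, tilted about 2°.

```bash
python3 - <<'E'
from h import *
for n,u,v,z in[("sg",302.2,315.5,.01),("pad_sg",348.2,308.6,.003),("pad_lg",399.8,305.2,.003),("cutter tip",272,207,.005)]:print(n,world("top",u,v,z).round(4))
E
```

```text
sg [0.4151 0.3306 0.01  ]
pad_sg [0.4258 0.2523 0.003 ]
pad_lg [0.431  0.1642 0.003 ]
cutter tip [0.6001 0.3812 0.005 ]
```

Emit:
carry_out([
  [[17.7,-34.2,-8],[0,0,-0.161],0.15],
  [[17.7,-34.2,-8],[0,0,-0.161],0.15],
  [[17.7,-34.2,-8],[0,0,-0.161],0.15],
  [[17.7,-34.2,-8],[0,0,-0.161],0.15],
  [[17.7,-34.2,-8],[0,0,-0.161],0.15],
  [[17.7,-34.2,-8],[0,0,-0.161],0.15],
  [[17.7,-34.2,-8],[0,0,-0.164],0.15],
  [[0,0,0],[0,0,0],0.15],
  [[0,0,0],[0,0,0],0.15],
], grip_force=40)

```text
t: 1.23
position: [0.4329, 0.4169, 0.1625]
orientation: [-0.0, 0.706, 0.708, -0.0]
wrist_force: [0.2, -0.2, -0.3]
finger_gap: 0.85
finger_force: 0.0
```

Emit:
carry_out([
  [[0,-1,-50],[0,0,0],0.15],
  [[0,0,-50],[0,0,0],0.15],
  [[0,0,-40],[0,0,0],0.15],
  [[0,0,-15],[0,0,0],0.15],
  [[0,0,-4],[0,0,0],0.15],
  [[0,0,0],[0,0,0],0.15],
])

```text
t: 1.98
position: [0.4336, 0.416, 0.0046]
orientation: [-0.0, 0.707, 0.707, 0.001]
wrist_force: [-0.5, 0.6, -0.2]
finger_gap: 0.847
finger_force: 0.0
```

```bash
python3 - <<'E'
from plant import bot
import cv2
p,d=bot.capture("scene");cv2.imwrite("pics/s1.png",cv2.resize(p[200:330,200:400,::-1],None,fx=4,fy=4,interpolation=2))
s=bot.observe();print(s["t"],s["position"],s["wrist_force"])
E
```

```text
2.025 [0.43373344 0.41610581 0.00492769] [ 0.53259366 -1.06047658  0.43407218]
```

View pics/s1.png

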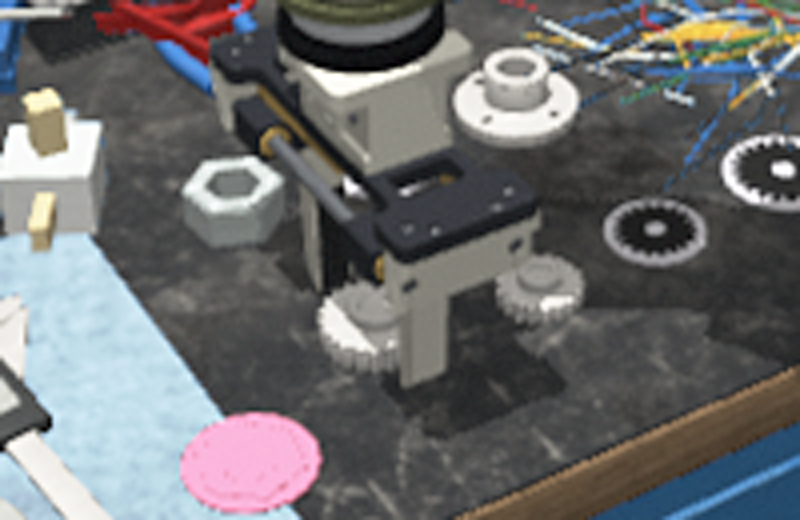

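The scene view shows the fingers straddling the large gear, with the near finger tip at crop (425,380). Nothing is touching yet, so I'll close.

Emit:
carry_out([
  [[0,0,-1],[0,0,0],1],
  [[0,0,0],[0,0,0],1],
  [[0,0,0],[0,0,0],1],
  [[0,0,0],[0,0,0],1],
  [[0,0,0],[0,0,0],1],
  [[0,0,0],[0,0,0],1],
], grip_force=40)

```text
t: 2.78
position: [0.4334, 0.4154, 0.003]
orientation: [-0.0, 0.707, 0.707, 0.0]
wrist_force: [-0.9, -0.4, 5.9]
finger_gap: 0.594
finger_force: 40.0
```

Emit:
carry_out([
  [[0,0,30],[0,0,0],1],
  [[0,0,40],[0,0,0],1],
  [[0,-36,0],[0,0,0],1],
  [[0,-43,0],[0,0,0],1],
  [[0,-43,0],[0,0,0],1],
  [[-1,-43,0],[0,0,0],1],
  [[-1,-43,0],[0,0,0],1],
  [[0,-43,0],[0,0,0],1],
  [[0,0,0],[0,0,0],1],
  [[0,0,0],[0,0,0],1],
])

```text
t: 4.03
position: [0.4315, 0.1647, 0.0726]
orientation: [-0.0, 0.707, 0.707, 0.0]
wrist_force: [0.9, 0.0, -1.8]
finger_gap: 0.592
finger_force: 40.0
```

```bash
python3 - <<'E'
from plant import bot
import cv2
p,d=bot.capture("scene");cv2.imwrite("pics/s2.png",cv2.resize(p[160:320,250:480,::-1],None,fx=3.4,fy=3.4,interpolation=2))
s=bot.observe();print(s["t"],s["position"],s["wrist_force"])
E
```

```text
4.075 [0.43150408 0.16532511 0.07256418] [ 0.30759698  0.23112763 -1.7666279 ]
```

View pics/s2.png

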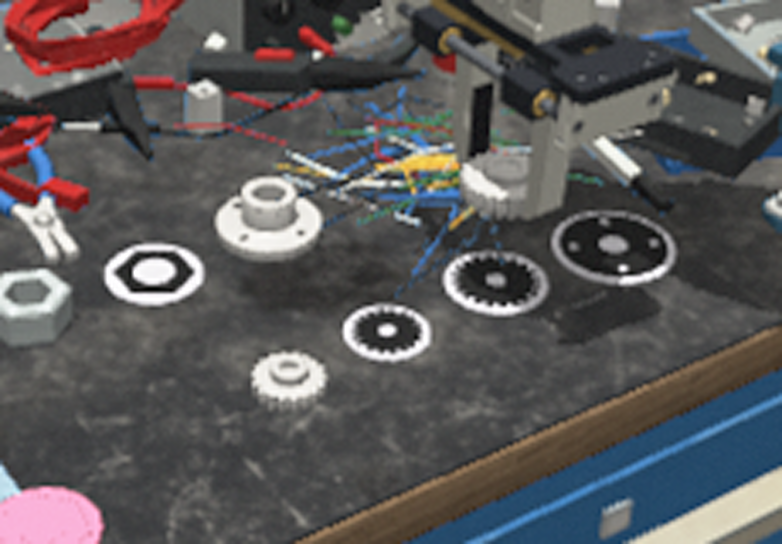

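The gear is held level at crop (500,185), above its pad at (495,282). I'll lower it and release.

Emit:
carry_out([
  [[0,-1,-40],[0,0,0],1],
  [[0,0,-20],[0,0,0],1],
  [[0,0,-5],[0,0,0],1],
  [[0,0,-1],[0,0,0],1],
  [[0,0,0],[0,0,0],1],
  [[0,0,0],[0,0,0],0.2],
  [[0,0,0],[0,0,0],0.2],
  [[0,0,0],[0,0,0],0.2],
  [[0,0,0],[0,0,0],0.2],
])

```text
t: 5.2
position: [0.4313, 0.1633, 0.0067]
orientation: [0.0, 0.707, 0.707, 0.0]
wrist_force: [-0.6, -0.3, -0.3]
finger_gap: 0.797
finger_force: 0.0
```

Emit:
carry_out([
  [[0,0,35],[0,0,0],0.2],
  [[0,0,30],[0,0,0],0.2],
  [[-4,37,0],[0,0,0],0.2],
  [[-4,43,0],[0,0,0],0.2],
  [[-4,43,0],[0,0,0],0.2],
  [[-4,44,0],[0,0,0],0.2],
  [[0,0,-30],[0,0,0],0.2],
  [[0,0,0],[0,0,0],0.2],
])

```text
t: 6.2
position: [0.414, 0.3298, 0.0403]
orientation: [-0.0, 0.707, 0.707, -0.002]
wrist_force: [0.5, 0.0, -0.6]
finger_gap: 0.8
finger_force: 0.0
```

```bash
python3 - <<'E'
from plant import bot
import cv2
p,d=bot.capture("scene");cv2.imwrite("pics/s3.png",cv2.resize(p[160:320,250:480,::-1],None,fx=3.4,fy=3.4,interpolation=2))
s=bot.observe();print(s["t"],s["position"])
E
```

```text
6.25 [0.41463665 0.32938092 0.04118147]
```

View pics/s3.png

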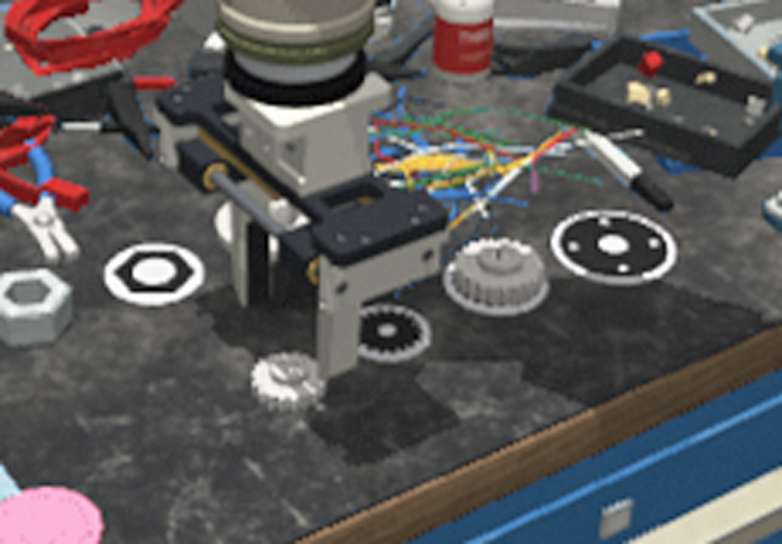

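The large gear sits centred on its pad at crop (497,275). The fingers are above the small gear at (289,380). I'll descend and grip it.

Emit:
carry_out([
  [[0,1,-25],[0,0,0],0.2],
  [[0,0,-9],[0,0,0],0.2],
  [[0,0,-3.5],[0,0,0],0.2],
  [[0,0,0],[0,0,0],1],
  [[0,0,0],[0,0,0],1],
  [[0,0,0],[0,0,0],1],
  [[0,0,0],[0,0,0],1],
  [[0,0,0],[0,0,0],1],
  [[0,0,0],[0,0,0],1],
], grip_force=30)

```text
t: 7.38
position: [0.4154, 0.3314, 0.0044]
orientation: [-0.0, 0.707, 0.707, 0.0]
wrist_force: [-0.7, 0.1, 6.7]
finger_gap: 0.461
finger_force: 30.0
```

Emit:
carry_out([
  [[0,0,30],[0,0,0],1],
  [[3.5,-26,0],[0,0,0],1],
  [[3.5,-26,0],[0,0,0],1],
  [[3.5,-27,0],[0,0,0],1],
  [[0,0,0],[0,0,0],1],
  [[0,0,-18],[0,0,0],1],
  [[0,0,-8],[0,0,0],1],
  [[0,0,-0.5],[0,0,0],1],
  [[0,0,0],[0,0,0],1],
])

```text
t: 8.5
position: [0.4256, 0.2526, 0.0077]
orientation: [-0.0, 0.707, 0.707, -0.0]
wrist_force: [-0.3, -0.1, -0.9]
finger_gap: 0.463
finger_force: 30.0
```

Emit:
carry_out([
  [[0,0,0],[0,0,0],0.3],
  [[0,0,0],[0,0,0],0.3],
  [[0,0,0],[0,0,0],0.3],
  [[0,0,35],[0,0,0],0.3],
  [[0,0,42],[0,0,0],0.3],
  [[43,1,0],[0,0,0],0.3],
  [[45,1,0],[0,0,0],0.3],
  [[45,0,0],[0,0,0],0.3],
  [[0,0,-25],[0,0,0],0.3],
  [[0,0,0],[0,0,0],0.3],
])

```text
t: 9.75
position: [0.5576, 0.2535, 0.0582]
orientation: [-0.001, 0.707, 0.707, -0.002]
wrist_force: [-0.8, 0.4, 0.2]
finger_gap: 0.698
finger_force: 0.0
```

```bash
python3 - <<'E'
from plant import bot
import cv2
p,d=bot.capture("scene");cv2.imwrite("pics/s4.png",cv2.resize(p[160:320,250:480,::-1],None,fx=3.4,fy=3.4,interpolation=2))
s=bot.observe();print(s["t"],s["position"])
E
```

```text
9.8 [0.55777948 0.25384252 0.05907669]
```

View pics/s4.png

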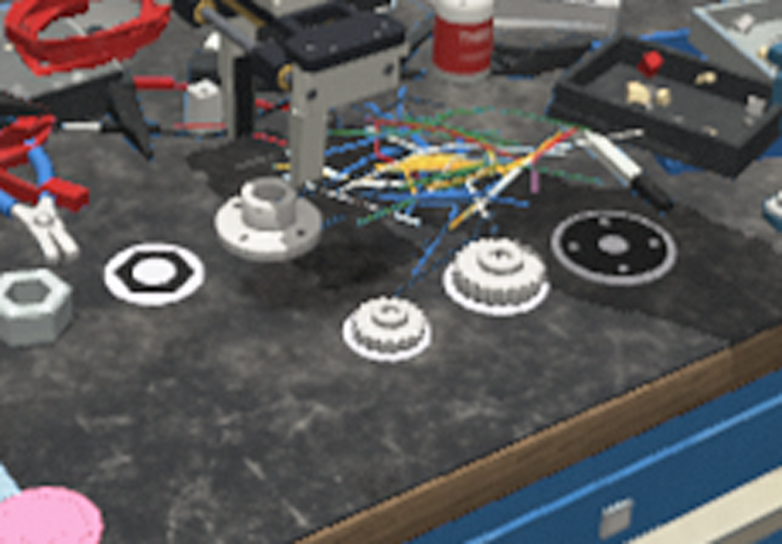

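Both gears are centred on their pads, at crop (388,325) and (497,272). The gripper is above the flange hub at (268,200), so I'll descend.

Emit:
carry_out([
  [[1,1,-30],[0,0,0],0.3],
  [[0,0,-9],[0,0,0],0.3],
  [[0,0,-1],[0,0,0],0.3],
  [[0,0,0],[0,0,0],1],
  [[0,0,0],[0,0,0],1],
  [[0,0,0],[0,0,0],1],
  [[0,0,0],[0,0,0],1],
  [[0,0,0],[0,0,0],1],
  [[0,0,0],[0,0,0],1],
], grip_force=50)

```text
t: 10.92
position: [0.5599, 0.2554, 0.02]
orientation: [0.0, 0.707, 0.707, 0.0]
wrist_force: [-0.6, 0.5, 6.3]
finger_gap: 0.365
finger_force: 50.0
```

Emit:
carry_out([
  [[0,0,25],[0,0,0],1],
  [[0,0,35],[0,0,0],1],
  [[-20,-28,0],[0,0,0],1],
  [[-24,-30,0],[0,0,0],1],
  [[-24,-30,0],[0,0,0],1],
  [[-24,-30,0],[0,0,0],1],
  [[-24,-30,0],[0,0,0],1],
  [[-21.5,-30.5,0],[0,0,0],1],
  [[0,0,0],[0,0,0],1],
  [[0,0,-30],[0,0,0],1],
  [[0,0,0],[0,0,0],1],
])

```text
t: 12.3
position: [0.4221, 0.0771, 0.0485]
orientation: [-0.001, 0.707, 0.707, -0.001]
wrist_force: [-0.2, 0.5, -2.2]
finger_gap: 0.362
finger_force: 50.0
```

Emit:
carry_out([
  [[0,0,-16],[0,0,0],1],
  [[0,0,-8],[0,0,0],1],
  [[0,0,-1.5],[0,0,0],1],
  [[0,0,0],[0,0,0],1],
])

```text
t: 12.8
position: [0.4234, 0.0775, 0.0256]
orientation: [-0.001, 0.707, 0.707, -0.001]
wrist_force: [-0.4, -0.3, -1.8]
finger_gap: 0.368
finger_force: 50.0
```

Emit:
carry_out([
  [[0,0,-2],[0,0,0],1],
  [[0,0,0],[0,0,0],1],
  [[0,0,0],[0,0,0],0.35],
  [[0,0,0],[0,0,0],0.35],
  [[0,0,0],[0,0,0],0.35],
  [[0,0,25],[0,0,0],0.35],
  [[0,0,50],[0,0,0],0.25],
  [[0,0,20],[0,0,0],0.25],
])

```text
t: 13.8
position: [0.4233, 0.0769, 0.1201]
orientation: [-0.0, 0.707, 0.707, 0.0]
wrist_force: [0.3, 0.2, -0.2]
finger_gap: 0.745
finger_force: 0.0
```

Emit:
carry_out([
  [[14.5,39.5,-5],[0,0,0.062],0.25],
  [[14.5,39.5,-5],[0,0,0.062],0.25],
  [[14.5,39.5,-5],[0,0,0.062],0.25],
  [[14.5,39.5,-5],[0,0,0.062],0.25],
  [[14.5,39.5,-5],[0,0,0.062],0.25],
  [[14.5,39.5,-5],[0,0,0.062],0.25],
  [[14.5,39.5,-5],[0,0,0.062],0.25],
  [[14.5,39.5,-5],[0,0,0.062],0.25],
  [[14.5,39.5,-5],[0,0,0.062],0.25],
  [[0,0,0],[0,0,0],0.25],
  [[0,0,-30],[0,0,0],0.25],
  [[0,0,0],[0,0,0],0.25],
])

```text
t: 15.3
position: [0.552, 0.4304, 0.0414]
orientation: [-0.001, 0.486, 0.874, -0.003]
wrist_force: [-0.2, 0.0, 0.0]
finger_gap: 0.747
finger_force: 0.0
```

```bash
python3 - <<'E'
from plant import bot
import cv2
p,d=bot.capture("scene");cv2.imwrite("pics/s5.png",cv2.resize(p[160:320,220:450,::-1],None,fx=3.4,fy=3.4,interpolation=2))
s=bot.observe();print(s["t"],s["position"])
E
```

```text
15.35 [0.55288316 0.43092516 0.0427157 ]
```

View pics/s5.png

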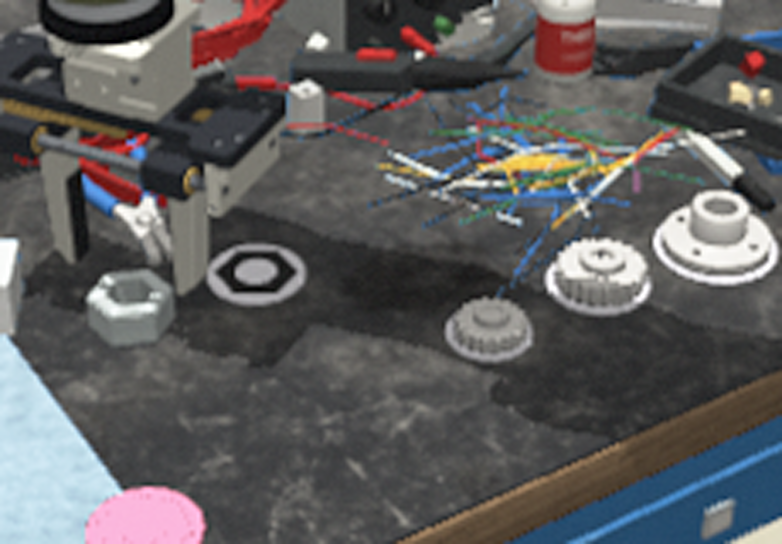

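All three placed parts are centred, with the flange at crop (717,240). The gripper is above the nut at (130,305), aligned to its flats, so I'll descend.

Emit:
carry_out([
  [[1,1,-24],[0,0,0],0.25],
  [[0,0,-10],[0,0,0],0.25],
  [[0,0,-3],[0,0,0],0.25],
  [[0,0,0],[0,0,0],1],
  [[0,0,0],[0,0,0],1],
  [[0,0,0],[0,0,0],1],
  [[0,0,0],[0,0,0],1],
  [[0,0,0],[0,0,0],1],
  [[0,0,0],[0,0,0],1],
], grip_force=50)

```text
t: 16.48
position: [0.5546, 0.4336, 0.0066]
orientation: [-0.0, 0.485, 0.874, -0.001]
wrist_force: [-1.3, 0.2, 5.3]
finger_gap: 0.498
finger_force: 48.8
```

Emit:
carry_out([
  [[0,0,25],[0,0,0],1],
  [[0,0,35],[0,0,0],1],
  [[0.3,-18,0],[0,0,-0.16],1],
  [[0.3,-18,0],[0,0,-0.16],1],
  [[0.3,-18,0],[0,0,-0.16],1],
  [[0.3,-18,0],[0,0,-0.16],1],
  [[0,-18,0],[0,0,-0.16],1],
  [[0,0,0],[0,0,0],1],
  [[0,0,-30],[0,0,0],1],
  [[0,0,0],[0,0,0],1],
])

```text
t: 17.73
position: [0.5543, 0.344, 0.0345]
orientation: [-0.001, 0.786, 0.618, -0.002]
wrist_force: [-1.0, -0.2, -2.3]
finger_gap: 0.497
finger_force: 48.8
```

```bash
python3 - <<'E'
from plant import bot
import cv2
p,d=bot.capture("scene");cv2.imwrite("pics/s6.png",cv2.resize(p[160:320,220:450,::-1],None,fx=3.4,fy=3.4,interpolation=2))
s=bot.observe();print(s["t"],s["position"],s["finger_gap"])
E
```

```text
17.775 [0.55503794 0.34398575 0.03556103] 0.49576538205278015
```

View pics/s6.png

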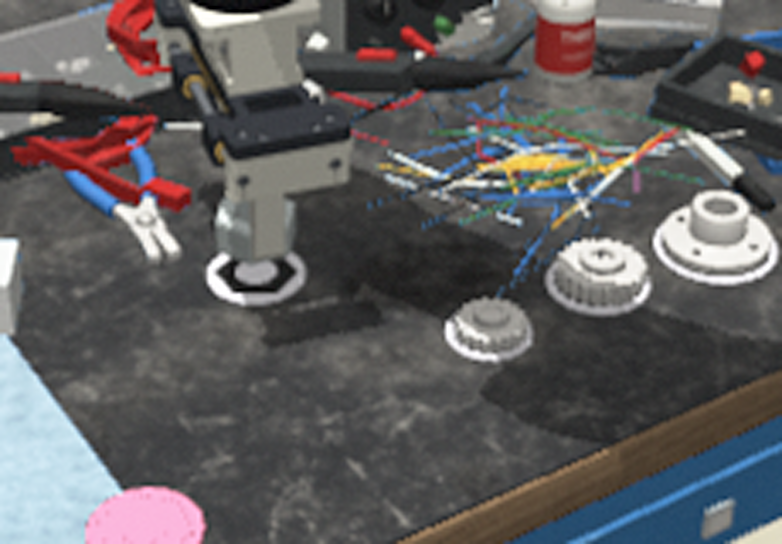

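The nut is held just above its pad, at crop (255,230) over (256,272), well clear of the cutters at (155,235). I'll lower it.

Emit:
carry_out([
  [[0.5,0,-16],[0,0,0],1],
  [[0,0,-7],[0,0,0],1],
  [[0,0,-1],[0,0,0],1],
  [[0,0,0],[0,0,0],1],
  [[0,0,0],[0,0,0],1],
])

```text
t: 18.4
position: [0.5564, 0.3435, 0.0125]
orientation: [-0.001, 0.787, 0.617, -0.0]
wrist_force: [0.9, 1.2, -1.4]
finger_gap: 0.499
finger_force: 48.8
```

Emit:
carry_out([
  [[0,0,-2.5],[0,0,0],1],
  [[0,0,0],[0,0,0],1],
  [[0,0,0],[0,0,0],0.3],
  [[0,0,0],[0,0,0],0.3],
  [[0,0,0],[0,0,0],0.3],
  [[0,0,25],[0,0,0],0.3],
  [[0,0,50],[0,0,0],0.3],
  [[0,0,60],[0,0,0],0.3],
  [[-20,50,20],[0,0,0],0.3],
  [[-20,50,0],[0,0,0],0.3],
  [[-20,50,0],[0,0,0],0.3],
  [[-20,50,0],[0,0,0],0.3],
])

```text
t: 19.9
position: [0.4753, 0.5451, 0.165]
orientation: [-0.001, 0.787, 0.617, -0.001]
wrist_force: [0.3, -0.0, -0.2]
finger_gap: 0.7
finger_force: 0.0
```

Emit:
carry_out([
  [[-20,50,0],[0,0,0],0.3],
  [[-20,20,0],[0,0,0],0.3],
  [[0,0,0],[0,0,0],0.3],
  [[0,0,0],[0,0,0],0.3],
])

```text
t: 20.4
position: [0.4374, 0.6115, 0.165]
orientation: [0.0, 0.788, 0.616, -0.001]
wrist_force: [-0.0, -0.4, 0.1]
finger_gap: 0.697
finger_force: 0.0
```

```bash
python3 - <<'E'
from plant import bot
import cv2
p,d=bot.capture("top");cv2.imwrite("pics/t7.png",cv2.resize(p[180:345,215:485,::-1],None,fx=2.9,fy=2.9,interpolation=2))
s=bot.observe();print(s["t"],s["position"],s["finger_gap"])
E
```

```text
20.45 [0.437822   0.61136049 0.16515482] 0.6989403386908445
```

View pics/t7.png

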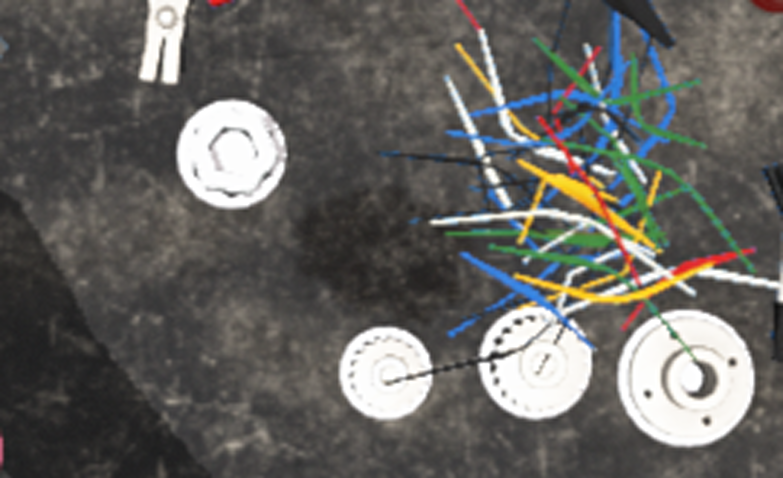

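The top view shows all four parts within a few millimetres of their pad centres: nut (236,153), small gear (388,373), large gear (540,363) and flange (688,378). The cutters have not moved and the arm is clear, so I'll hand in.

```bash
python3 -c "
from plant import bot
print(bot.close_job())"
```

```text
the job is handed in; nothing more can be done
None
```

I placed the large gear, small gear, flange and nut on their own pads and handed the job in at about 20 s; in the last picture all four were within a few mm of centre, but the hand-in gave no verdict.

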